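# Snap the travel clip onto the microscope's anchor stud

## Task

Lock the microscope's foot plate down for the drive: pick up the fork tool by its wooden grip, slide the split clip with it across the plate and push it sideways onto the groove of the anchor stud until it snaps in and sits fully home, without forcing it, then lay the tool back flat on its rubber mat. Do not touch the clip with the gripper, and leave the jar, the dish, the remote control and the marker pen where they are.

Things in the scene. Friction and masses are not known exactly. Their poses are not given: they have to be found in the camera images.
- stand: Aluminium foot plate, 280 x 350 mm, its top 8 mm above the counter, with a white stereo microscope (some 430 mm tall) on it, which keeps 110 mm clear of the stud on the -y side. Fixed. Origin: on the counter under the stud's axis; x is the direction in which the clip goes onto the stud. The plate reaches 115 mm in front of the stud (-x) and 55 mm to its left (+y).
- stud_groove (a point): Steel anchor stud through the plate, left front: round head 23 mm across, top 17 mm above the plate, over a groove 7.5 mm high that begins at the plate. In plan the groove has a round nose 12 mm wide towards -x and widens to 17 mm at two square shoulders 6 mm behind the axis (+x). Point: on the axis, 2.5 mm above the plate; axes as the stand's.
- clip_center (a point): Split E-clip, dark steel, 28 wide x 33 x 5 mm, 30 g, flat on the plate 50-62 mm before the stud. Point: seat centre, half-way up; on the stud_groove point when home. x to its mouth; straight back edge at x = -17 mm. Sprung hooks and tongue: resistance climbs over the last 10 mm to some 12-22 N, drops as they catch behind the shoulders, then rises hard on the seat. Over 30 N on the stud breaks it.
- fork_grip (a point): Fork tool, 160-260 g: flat steel blade, 5 mm thick, below an upright wooden grip 64 long (x), 22 wide (y), 40 mm high. Point: in the grip, 26 mm above the tool's flat underside; x to the fork. The notch's straight floor lies 65 mm ahead of the point; the notch is 34 mm wide between two tines that end 78 mm ahead; 46 mm over all; the tail ends 35 mm behind. It lies on the mat.
- mat: Black rubber mat, 190 (x) x 150 (y) x 3 mm, fixed on the counter; origin at the centre of its underside. The fork tool lies on it at the start and must end flat on it, grip near the middle (within some 50 mm).
- jar: Specimen jar with a white cap, 60 mm across, 75 mm tall; origin under its centre. Leave it.
- dish: Round glass dish, 62 mm across, 15 mm high, on the foot plate in front of the microscope, 120-160 mm to the stud's right; origin under its centre. Leave it.
- remote: Black remote control, 150 x 45 x 18 mm, lying on the counter; origin under its centre. Leave it.
- marker: White marker pen with a blue cap, 130 mm long, 16 mm thick, lying on the counter; origin under its centre. Leave it.
Mind the look-alikes: they are no part of the job. Of the things that look like the part that bears fork_grip, the largest one is meant. Of the things shaped like the mat, the black one is meant.

How it is judged:
By the outcome, as a careful person would: the job done as asked, in the order asked, and still so for the second after the job is handed in, with the robot touching nothing.
It also fails if it takes over 67 s, if anything falls off the work surface, if the arm or the gripper's body presses on something with over 40 N, if the wrist force passes 120 N, or if a joint passes its speed limit or range.

## Robot

A 6-joint arm with a two-finger parallel gripper is mounted at the origin on the work surface. World frame = base frame: x ahead of the robot, y to its left, z up, the work surface at z = 0. Lengths are in mm, angles in rad, forces in N, time in s.
With the tool pointing down it reaches from about 400 to 925 mm from the base axis. Payload 12.5 kg.
Tool frame: the origin (TCP) lies on the front face of the gripper's body, between the roots of the fingers; the fingertips stand 78 mm ahead of it and the grasp point (between the pads) lies 59 mm ahead of it (env.nose_length is the distance from the TCP to the fingertips, in mm); z points along the fingers, y is the line along which they close (so a half turn about z gives the same grasp; the last joint's range is limited). The gripper opens to 95 mm and grips with 3 to 60 N. Pads are 20 mm wide; open, the fingers measure 119 mm over their backs; the gripper's body (75 mm by 180 mm) begins 59 mm behind the grasp point.
Start: joints at [1.195, 0.491, 1.559, -0, 1.092, -0.106], TCP at [166.566, 602.406, 292.261] pointing down, gripper open.
Joint ranges: [-3.1, 3.1], [-0.84, 2.19], [0.05, 2.79], [-1.13, 4.28], [0.06, 2.93], [-2.69, 2.69]. Speed limits (rad/s): [2.22, 2.22, 2.79, 3.14, 3.14, 3.14].

## Interface

Orientations are given as [roll, pitch, yaw] about the fixed x, y, z axes, in that order (R = Rz(yaw) Ry(pitch) Rx(roll)).
In Python, from cell import env gives the robot as it stands.
- The arm moves only by the tool jog_arm, never from a script. Its argument "motion" is a list of rows, each a list of 7 numbers: the turn, a rotation vector about the tool's x, y, z in degrees, then the shift along the tool's x, y, z in mm, then the finger opening in mm, from 0 to 95.1. In form: [[wx, wy, wz, x, y, z, hand], ...]. A call has 1 to 10 rows; each row shifts and turns the commanded pose from where the row before left it, along the tool's axes as they then stand; what a row does not reach is not made up. A row lasts 1/8 s, in which the tool goes at most 62.5 mm and 10.7 degrees, less where a joint would pass 70% of its speed; a pose out of reach is approached as far as the arm can. A call is refused whole if a number of a shift passes 62.5 or a number of a turn 10.7, either way. A call with a gripper value outside its range is refused whole. The fingers move at their own pace and stop on an object; the grip force is fixed at half the most. Time passes only in rows, so rows that do not move let the fingers close. It gives the time, the measured TCP pose, the force, the opening and the grip force at its end, in the units of the state.
- env.state(): the state, without advancing time (a new reading comes with each control period).
- env.read_camera(name): name is "side" or "top" or "wrist"; returns a dict with "color" (384x512x3 uint8, red, green, blue), "z_map" (384x512 float32, mm along the optical axis (not along the pixel's ray), 0 where there is no reading), "camera_matrix" (3x3 intrinsics, pixels), "world_to_cam" (4x4, takes a point from world to camera coordinates). Camera axes: x right, y up, looking along -z (the intrinsics and any distortion apply to the point x, -y, -z); pixel columns grow to the right and rows downward; lengths in mm; the calibration is good to about 2 mm. A picture is of the moment at which its call begins.
- env.job_done(): hands the job in; it is judged then, once.
Trained networks look in the newest picture that a camera, given by its name, has taken for a name from the list of things; names that differ only in an ending like _2 or _b are one class to them, and where a whole thing is asked for, a point or a joint stands for the part that bears it (a point fixed in the world has none). Each returns a list of dicts, best first, with "score" (0 to 1); they miss things now and then, are a little off and sometimes report something else, mostly with a low value. They report only what shows in the picture. A call takes as long as a camera call. They do not tell look-alikes from the thing itself.
- env.recognise(camera, thing): "location" ([column, row] in pixels, amid what is visible of it).
The state is a dict: "t": time; "joints": joint angles; "qvel": joint speeds; "tau": joint torques, N m; "eef_pos": TCP position; "tcp_rot": TCP orientation; "ft_force": force on the tool from outside, world axes, zero at the start; "moment": the same for the moment, N m; "opening": opening from 0.0 (shut) to 1.0 (fully open); "grip_force": force on a finger pad.
Only numpy, scipy, OpenCV 4.12 (cv2) and the standard library are available. Lean on these libraries where they do the work, as an engineer would, in place of code of your own. Each camera call takes 0.05 s, during which the arm holds its last target. There are 200 camera calls.

## Working session

There is one attempt and no reset: what is moved stays moved. The work goes in short steps, Python scripts to look and compute and a tool call to move; the robot and the scene stay as the last step left them, time stands still between calls to the robot, and variables do not carry over. Pictures are saved under pics/ and viewed, at most 10 in all, crops included, and the job is handed in when it is done.

Besides the shell and the picture viewer there is one more tool, called after "Call:" as a command line: name --pt "numbers of a row" for each row, then --argument value for the rest. jog_arm: Moves the arm, as the interface text tells. Its arguments: {"type":"object","properties":{"motion":{"type":"array"}},"required":["motion"]}

```bash
ls; mkdir -p pics; cat > h.py <<'E'
import numpy as np, cv2, json
from cell import env
def shot(n):
    return env.read_camera(n)
def pix2w(c,u,v,z=None):
    """pixel -> world; by depth map, or on plane at height z"""
    K=c["camera_matrix"];T=np.linalg.inv(c["world_to_cam"])
    d=np.linalg.inv(K)@[u,v,1]; d=np.array([d[0],-d[1],-d[2]])
    if z is None: return (T@np.r_[d*c["z_map"][int(round(v)),int(round(u))],1])[:3]
    o=T[:3,3]; w=T[:3,:3]@d
    return o+w*(z-o[2])/w[2]
def cloud(c):
    K=c["camera_matrix"];T=np.linalg.inv(c["world_to_cam"]);Z=c["z_map"]
    v,u=np.mgrid[:Z.shape[0],:Z.shape[1]]
    d=np.stack([u,v,np.ones_like(u)],-1)@np.linalg.inv(K).T
    p=d*Z[...,None]*[1,-1,-1]
    return p@T[:3,:3].T+T[:3,3]
def w2pix(c,p):
    q=c["world_to_cam"]@np.r_[p,1]; k=c["camera_matrix"]@[q[0],-q[1],-q[2]]
    return k[:2]/k[2]
E
python3 - <<'E'
from h import *
ims=[]
for n in("top","side"):
    c=shot(n); ims.append(c["color"])
    np.savez(f"{n}0.npz",**c)
    for t in["stand","stud_groove","clip_center","fork_grip","mat","jar","dish","remote","marker"]:
        for r in env.recognise(n,t)[:4]:
            u,v=r["location"]; print(n,t,round(r["score"],2),np.round([u,v]),np.round(pix2w(c,min(u,511),min(v,383))))
    cv2.imwrite(f"pics/{n}0.png",cv2.resize(c["color"][:,:,::-1],(800,600),interpolation=cv2.INTER_CUBIC))
print(env.state())
E
```

```text
pics
top stand 0.75 [368.  81.] [ 751. -186.   52.]
top stud_groove 0.18 [310. 151.] [580. -52.  14.]
top clip_center 0.56 [309. 152.] [578. -49.  15.]
top fork_grip 0.9 [190. 185.] [482. 236.  53.]
top fork_grip 0.83 [117. 236.] [360. 404.  36.]
top fork_grip 0.52 [194. 265.] [295. 221.  35.]
top fork_grip 0.42 [151. 131.] [616. 344.  16.]
top mat 0.67 [184. 183.] [492. 258.   3.]
top mat 0.63 [364. 261.] [ 314. -190.    3.]
top jar 0.64 [202. 116.] [642. 212.  75.]
top dish 0.74 [358. 132.] [ 630. -170.   21.]
top remote 0.9 [113. 166.] [528. 430.  19.]
top marker 0.6 [153. 130.] [622. 341.   8.]
side stand 0.88 [181. 116.] [ 765. -193.   49.]
side stud_groove 0.43 [223. 165.] [591. -51.  11.]
side clip_center 0.47 [226. 164.] [584. -54.  11.]
side clip_center 0.25 [179. 117.] [ 767. -187.   51.]
side fork_grip 0.96 [275. 337.] [355. 410.  23.]
side fork_grip 0.82 [233. 251.] [483. 246.  40.]
side fork_grip 0.66 [318. 264.] [291. 233.  34.]
side mat 0.78 [230. 263.] [489. 255.   3.]
side mat 0.72 [325. 151.] [ 307. -190.    4.]
side jar 0.64 [165. 228.] [647. 236.  65.]
side dish 0
[... 161 characters left out ...]
. 700. 766.]
{'t': 1.0, 'joints': array([ 1.19542429e+00,  4.90931652e-01,  1.55891021e+00, -9.77380226e-06,
        1.09170246e+00, -1.05585717e-01]), 'qvel': array([ 4.60911674e-05, -2.15068989e-04,  7.80238166e-04, -9.44449837e-04,
        5.30949606e-05, -1.28837893e-03]), 'tau': array([ 3.88809804e-04, -6.12487292e+01, -2.58429837e+01,  6.91805407e-02,
        4.47775971e-02,  8.13831178e-06]), 'eef_pos': array([166.55263625, 602.40821541, 292.23774875]), 'tcp_rot': array([3.14154550e+00, 1.37192361e-05, 2.87181084e+00]), 'ft_force': array([ 0.30881419,  0.41493821, -0.90404719]), 'moment': array([ 0.03009973,  0.02214964, -0.05283394]), 'grip_force': 0.0, 'opening': 0.9972519299257235}
```

View pics/top0.png

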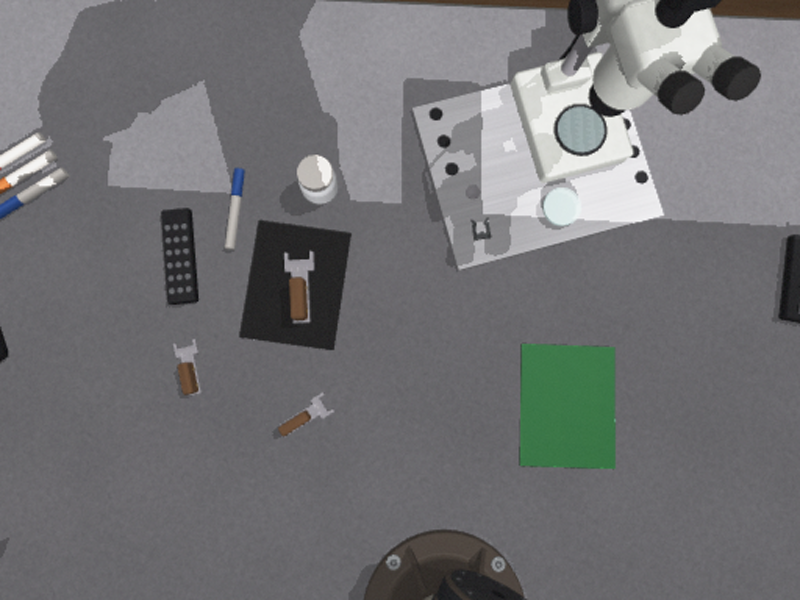

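```bash
python3 - <<'E'
import numpy as np,cv2
c=np.load("top0.npz")["color"][:,:,::-1]
a=cv2.resize(c[140:300,90:240],(560,597),interpolation=cv2.INTER_CUBIC)
cv2.imwrite("pics/crop_tools.png",a)
E
```

```text
(no output)
```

View pics/crop_tools.png

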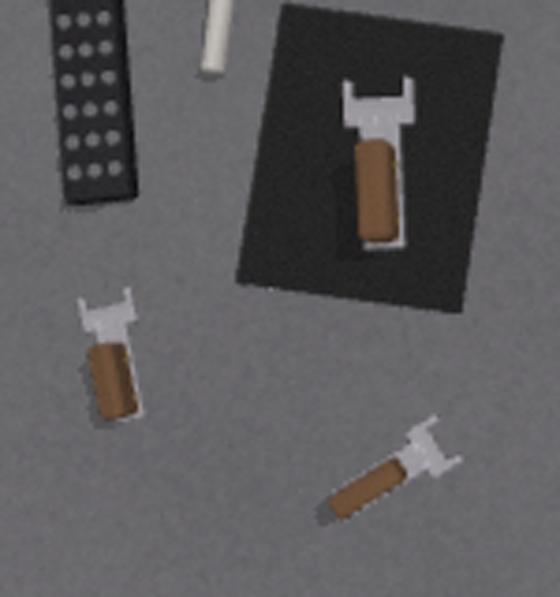

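Three fork-like tools in the enlarged picture: (298,288) on the black mat, (187,368) and (302,415). The first is the largest and lies on the black mat, so it is the one meant, and the crop confirms it. The black mat is at (295,285) and the green one is the look-alike. The stud is at (473,191), with the clip before it at (481,229), mouth upwards.

```bash
python3 - <<'E'
from h import *
c=dict(np.load("top0.npz")); P=cloud(c); col=c["color"].astype(int)
def rect(m,name,zf):
    v,u=np.nonzero(m); xy=np.array([pix2w(c,a,b,zf)[:2] for a,b in zip(u,v)],np.float32)
    r=cv2.minAreaRect(xy); print(name,len(u),np.round(r[0],1),np.round(r[1],1),round(r[2],1),"zmed",np.median(P[v,u,2]).round(1)); return xy
R,G,B=col[...,0],col[...,1],col[...,2]
vv,uu=np.mgrid[:384,:512]
box=lambda u0,u1,v0,v1:(uu>=u0)&(uu<u1)&(vv>=v0)&(vv<v1)
rect(box(175,210,155,212)&(R>B+25)&(P[...,2]>38),"grip",46)
rect(box(175,210,155,212)&(R+G+B>300)&(abs(R-B)<30),"blade",8)
rect(box(150,228,138,226)&(R+G+B<140),"mat",3)
# plate edge corners
for n,p in dict(FL=(457,269),FR=(662,214),BL=(413,108)).items():
    print(n,np.round(pix2w(c,p[0]*.64,p[1]*.64,8),1))
print("stud",np.round(pix2w(c,473*.64,191*.64,25),1),np.round(pix2w(c,473*.64,191*.64),1))
print("clip",np.round(pix2w(c,481*.64,229*.64,13),1))
for n in("top0","side0"):
    im=np.load(n+".npz")["color"][:,:,::-1]
    a,b=(270,340),(100,180)
    if n=="side0": a,b=(190,290),(135,210)
    cc=cv2.resize(im[b[0]:b[1],a[0]:a[1]],(400,int(400*(b[1]-b[0])/(a[1]-a[0]))),interpolation=cv2.INTER_CUBIC)
    cv2.imwrite(f"pics/_{n}.png",cc)
A=cv2.imread("pics/_top0.png");Bm=cv2.imread("pics/_side0.png")
H=max(A.shape[0],Bm.shape[0]);f=np.zeros((H,800,3),np.uint8);f[:A.shape[0],:400]=A;f[:Bm.shape[0],400:]=Bm
cv2.imwrite("pics/studcrop.png",f)
E
```

```text
grip 244 [469.6 236.4] [60.4 22.2] 5.6 zmed 47.8
blade 261 [491.1 240.3] [111.5  44.5] 2.8 zmed 8.8
mat 3830 [495.5 246.6] [148.2 188.1] 83.6 zmed 3.7
FL [527.1 -10.1   8. ]
FR [ 628.2 -343.1    8. ]
BL [792.   66.9   8. ]
stud [650.5 -31.3  25. ] [650.  -31.1  26.4]
clip [592.2 -46.8  13. ]
```

View pics/studcrop.png

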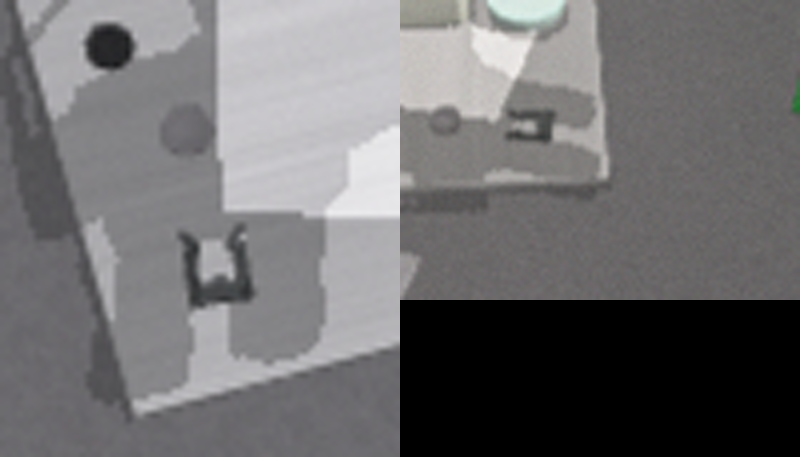

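The crop shows the clip at (218,270) with its mouth up, turned slightly from the stand. The stud head is at (187,130). I'll move above the fork for a closer look.

Call:
jog_arm --pt "0 0 0 -39 -27 0 95" --pt "0 0 0 -39 -27 0 95" --pt "0 0 0 -39 -27 0 95" --pt "0 0 0 -39 -27 0 95" --pt "0 0 0 -39 -27 0 95" --pt "0 0 0 -39 -27 0 95" --pt "0 0 0 -39 -27 0 95" --pt "0 0 0 -39 -27 0 95" --pt "0 0 0 -39 -27 0 95" --pt "0 0 0 -39 -27 0 95"

```text
t: 2.25
eef_pos: [471.4, 236.9, 292.4]
tcp_rot: [3.141, 0.0, 2.872]
ft_force: [-0.0, 1.7, -0.3]
opening: 1.001
grip_force: 0.0
```

Call:
jog_arm --pt "0 0 -10 0 0 0 95" --pt "0 0 -10 0 0 0 95" --pt "0 0 0 0 0 0 95"

```text
t: 2.62
eef_pos: [470.5, 238.1, 292.3]
tcp_rot: [3.141, 0.0, -3.064]
ft_force: [-0.4, -0.5, -0.5]
opening: 0.997
grip_force: 0.0
```

```bash
cat >> h.py <<'E'
def rect(c,m,name,zf):
    v,u=np.nonzero(m); xy=np.array([pix2w(c,a,b,zf)[:2] for a,b in zip(u,v)],np.float32)
    r=cv2.minAreaRect(xy); print(name,len(u),np.round(r[0],1),np.round(r[1],1),round(r[2],1)); return xy
E
python3 - <<'E'
from h import *
c=shot("wrist"); np.savez("w1.npz",**c); P=cloud(c)
print(env.state()["eef_pos"],env.state()["tcp_rot"])
col=c["color"].astype(int);R,G,B=[col[...,i] for i in range(3)]
n=np.linalg.norm(P[...,:2]-[470,237],axis=-1)
rect(c,(n<60)&(P[...,2]>38)&(R>B+20),"grip",48)
n=np.linalg.norm(P[...,:2]-[491,240],axis=-1)
bl=(n<75)&(P[...,2]<15)&(R+G+B>280)&(abs(R-B)<30)
rect(c,bl,"blade",8)
print(env.recognise("wrist","fork_grip"))
cv2.imwrite("pics/w1.png",c["color"][:,:,::-1])
E
```

```text
[470.48872515 238.23022219 292.30866932] [ 3.14145155e+00  1.68098591e-04 -3.06620957e+00]
grip 4231 [567.  274.5] [265.9 525.1] 4.5
blade 920 [497.6 212.8] [114.8  90.1] 12.2
[{'location': [248.8, 180.3], 'score': 0.84}, {'location': [237.9, 9.4], 'score': 0.8}, {'location': [405.0, 78.0], 'score': 0.76}]
```

View pics/w1.png

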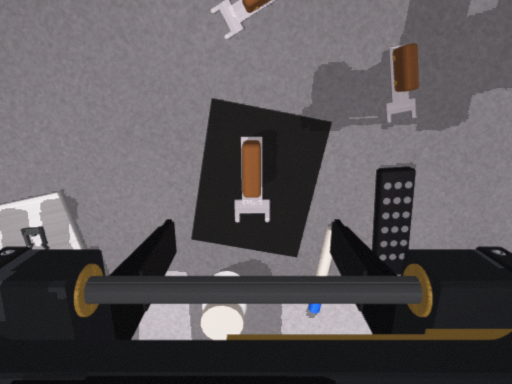

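The wrist view shows the fork on the black mat: grip at (251,170), tines at (252,213). The camera looks from behind, so a half turn lets it see the tines, clip and stud during the push.

```bash
python3 - <<'E'
from h import *
c=dict(np.load("w1.npz")); P=cloud(c)
col=c["color"].astype(int);R,G,B=[col[...,i] for i in range(3)]
vv,uu=np.mgrid[:384,:512]; box=lambda u0,u1,v0,v1:(uu>=u0)&(uu<u1)&(vv>=v0)&(vv<v1)
b=box(225,280,125,230)
rect(c,b&(R>B+25),"grip",47); m=b&(R+G+B>300)&(abs(R-B)<40)
rect(c,m,"blade",8); rect(c,m&(vv>196),"forkhead",8)
rect(c,b&((R>B+25)|m),"all",8)
print("cam",np.linalg.inv(c["world_to_cam"])[:3,3])
E
```

```text
grip 1076 [467.8 235.4] [66.3 21.3] 4.9
blade 786 [492.  237.4] [112.5  46.1] 5.3
forkhead 621 [530.3 241.2] [34.8 46.3] 6.5
all 1846 [492.  237.4] [112.5  46.1] 5.3
cam [391.48548837 231.69905608 384.37602473]
```

Call:
jog_arm --pt "0 0 10.5 0 0 0 95" --pt "0 0 10.5 0 0 0 95" --pt "0 0 10.5 0 0 0 95" --pt "0 0 10.5 0 0 0 95" --pt "0 0 10.5 0 0 0 95" --pt "0 0 10.5 0 0 0 95" --pt "0 0 10.5 0 0 0 95" --pt "0 0 10.5 0 0 0 95" --pt "0 0 10.5 0 0 0 95" --pt "0 0 10.5 0 0 0 95"

```text
t: 3.98
eef_pos: [470.4, 238.4, 292.3]
tcp_rot: [3.141, -0.0, 1.379]
ft_force: [0.2, 0.4, -0.0]
opening: 0.999
grip_force: 0.0
```

Call:
jog_arm --pt "0 0 10.5 0 0 0 95" --pt "0 0 10.5 0 0 0 95" --pt "0 0 10.5 0 0 0 95" --pt "0 0 10.5 0 0 0 95" --pt "0 0 10.5 0 0 0 95" --pt "0 0 10.5 0 0 0 95" --pt "0 0 10.5 0 0 0 95" --pt "0 0 7 0 0 0 95" --pt "0 0 0 0 0 0 95"

```text
t: 5.1
eef_pos: [470.4, 238.4, 292.3]
tcp_rot: [-3.141, -0.0, -0.018]
ft_force: [-0.2, -0.8, -0.5]
opening: 0.998
grip_force: 0.0
```

Call:
jog_arm --pt "0 0 -6.3 0 0 0 95" --pt "0 0 0 -0.5 3 50 95" --pt "0 0 0 0 0 50 95" --pt "0 0 0 0 0 50 70" --pt "0 0 0 0 0 35 60" --pt "0 0 0 0 0 18 50" --pt "0 0 0 0 0 0 40" --pt "0 0 0 0 0 0 20" --pt "0 0 0 0 0 0 15" --pt "0 0 0 0 0 0 15"

```text
t: 6.35
eef_pos: [470.5, 235.3, 90.0]
tcp_rot: [-3.141, -0.001, 0.093]
ft_force: [-0.1, -0.0, -0.2]
opening: 0.321
grip_force: 0.0
```

Call:
jog_arm --pt "0 0 0 0 0 0 10" --pt "0 0 0 0 0 0 10" --pt "0 0 0 0 0 0 10"

```text
t: 6.72
eef_pos: [470.4, 235.3, 89.7]
tcp_rot: [-3.141, -0.001, 0.093]
ft_force: [-1.4, 0.0, 6.5]
opening: 0.231
grip_force: 30.0
```

Call:
jog_arm --pt "0 0 0 0 0 -20 10" --pt "0 0 0 0 0 -30 10" --pt "0 0 0 0 0 -30 10" --pt "0 0 0 -1 52 0 10" --pt "0 0 -5.6 -1 52 0 10" --pt "0 0 -5.7 -1 48 0 10" --pt "0 0 0 0 52 0 10" --pt "0 0 0 0 50 0 10" --pt "0 0 0 0 40 0 10" --pt "0 0 0 0 0 0 10"

```text
t: 7.98
eef_pos: [527.2, -54.2, 168.9]
tcp_rot: [3.141, -0.0, 0.287]
ft_force: [-0.7, -0.0, -2.4]
opening: 0.235
grip_force: 30.0
```

```bash
python3 - <<'E'
from h import *
c=shot("wrist"); np.savez("w2.npz",**c)
s=env.state();print(s["eef_pos"],s["tcp_rot"],s["ft_force"],s["opening"])
print(env.recognise("wrist","stud_groove"),env.recognise("wrist","clip_center"))
cv2.imwrite("pics/w2.png",cv2.resize(c["color"][:,:,::-1],(800,600)))
E
```

```text
[526.55850107 -52.84756086 168.83477347] [-3.14104269e+00  7.29899783e-04  2.88234675e-01] [-0.61851534  0.72266173 -2.68240393] 0.22866150074511118
[{'location': [269.4, 34.6], 'score': 0.56}] [{'location': [255.7, 111.1], 'score': 0.69}, {'location': [440.4, 117.7], 'score': 0.45}]
```

View pics/w2.png

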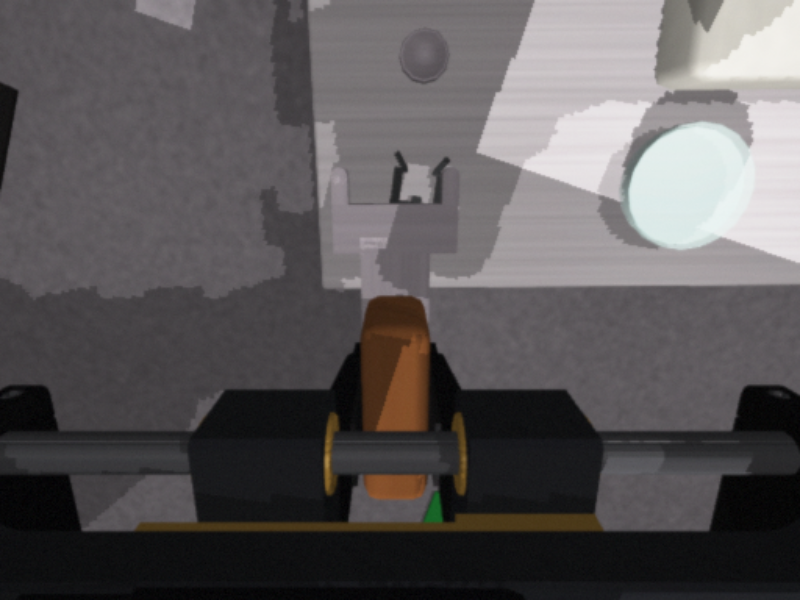

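The wrist view shows the stud at (425,55), the clip at (418,185) partly behind the fork, and the notch floor at (395,205). Everything is nearly square to the stand. Next I'll measure.

```bash
python3 - <<'E'
from h import *
c=dict(np.load("w2.npz")); s=env.state(); p=s["eef_pos"]; yaw=s["tcp_rot"][2]
k=.64
X=np.array([np.cos(yaw),np.sin(yaw)]);Y=np.array([np.sin(yaw),-np.cos(yaw)])
f=lambda q:np.round([(q[:2]-p[:2])@X,(q[:2]-p[:2])@Y],1)
def pr(n,u,v,z):
    q=pix2w(c,u*k,v*k,z); print(n,np.round(q,1),"tool",f(q))
pr("stud",425,55,25)
# stud circle by gradients/hough
g=cv2.cvtColor(c["color"],cv2.COLOR_RGB2GRAY)
h=cv2.HoughCircles(g[0:70,230:310],cv2.HOUGH_GRADIENT,1,30,param1=60,param2=10,minRadius=11,maxRadius=22)
print(h)
for n,u,v in[("tip L",340,170),("tip R",450,168),("floorL",348,204),("floorR",442,204),("headL",333,225),("headR",458,225)]: pr(n,u,v,168.8-86.7+5)
for n,u,v in[("edge1",323,288),("edge2",795,284),("left top",308,5),("left bot",322,285)]: pr(n,u,v,8)
for n,u,v in[("clipL",400,160),("clipR",447,163),("legL",394,200),("legR",441,200)]: pr(n,u,v,13)
P=cloud(c)
for u,v in[(425,55),(425,130),(345,230),(360,180),(395,330)]: print(u,v,np.round(P[int(v*k),int(u*k)],1))
E
```

```text
stud [651.3 -32.3  25. ] tool [125.2  17.5]
[[[41.5 33.5 15.5]]]
tip L [595.6 -14.3  87.1] tool [ 77.  -15.6]
tip R [607.3 -51.5  87.1] tool [77.6 23.3]
floorL [584.9 -20.1  87.1] tool [ 65.1 -13.2]
floorR [594.5 -52.7  87.1] tool [65.  20.8]
headL [576.  -16.8  87.1] tool [ 57.6 -18.9]
headR [589.  -60.6  87.1] tool [57.4 26.8]
edge1 [527.2 -13.4   8. ] tool [ 11.7 -36.1]
edge2 [ 603.2 -262.6    8. ] tool [ 13.2 224.4]
left top [659.3  26.8   8. ] tool [149.9 -36.8]
left bot [528.7 -12.4   8. ] tool [ 13.5 -36.6]
clipL [604.5 -34.7  13. ] tool [79.7  6.4]
clipR [609.8 -57.8  13. ] tool [78.2 30. ]
legL [584.6 -37.4  13. ] tool [59.9  3.3]
legR [591.5 -60.6  13. ] tool [59.9 27.5]
425 55 [651.5 -32.3  24.5]
425 130 [622.1 -42.6   7.7]
345 230 [575.4 -21.   86.6]
360 180 [589.  -17.3   6.9]
395 330 [556.6 -45.7 124.3]
```

Call:
jog_arm --pt "0 0 0 -20 6 0 10" --pt "0 0 0 -20 6 0 10" --pt "0 0 0 0 0 35 10" --pt "0 0 0 0 0 34 10" --pt "0 0 0 0 0 0 10" --pt "0 0 0 0 0 0 10"

```text
t: 8.88
eef_pos: [492.0, -74.8, 101.1]
tcp_rot: [3.141, -0.001, 0.291]
ft_force: [-0.3, -0.6, -2.2]
opening: 0.229
grip_force: 30.0
```

```bash
python3 - <<'E'
from h import *
c=shot("wrist"); np.savez("w3.npz",**c)
s=env.state();print(s["eef_pos"],s["tcp_rot"],s["ft_force"],s["opening"])
cv2.imwrite("pics/w3.png",cv2.resize(c["color"][:300,110:510,::-1],(800,600),interpolation=cv2.INTER_CUBIC))
E
```

```text
[492.1951843  -74.8070131  101.41527844] [ 3.14083766e+00 -1.33388900e-03  2.90803005e-01] [-1.02875773  0.3482556  -2.67400705] 0.23316245105203964
```

View pics/w3.png

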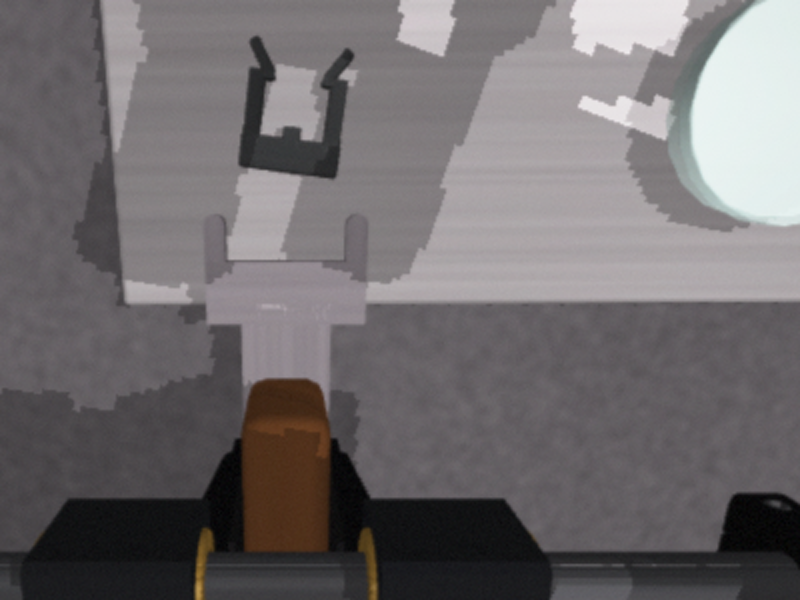

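The crop shows the clip at (295,110), tilted, with its back edge running (240,165)–(335,177). The notch floor is at y=262, between the tines at x=227 and x=346.

```bash
python3 - <<'E'
from h import *
c=dict(np.load("w3.npz")); s=env.state(); p=s["eef_pos"]; yaw=s["tcp_rot"][2]
X=np.array([np.cos(yaw),np.sin(yaw)]);Y=np.array([np.sin(yaw),-np.cos(yaw)])
def pr(n,u,v,z):
    q=pix2w(c,u/2+110,v/2,z); d=q[:2]-p[:2]; print(n,np.round(q[:2],1),"tool",np.round([d@X,d@Y],1))
zb=p[2]-86.7+5
for n,u,v in[("floorL",227,262),("floorR",346,262),("headL",207,305),("headR",366,305),("tipL",216,216),("tipR",355,216)]: pr(n,u,v,zb)
for n,u,v in[("backL",240,165),("backR",335,177),("mouthL",255,38),("mouthR",349,50)]: pr(n,u,v,13)
for n,u,v in[("edgeT",100,5),("edgeB",124,302),("front2",795,300)]: pr(n,u,v,8)
E
```

```text
floorL [549.6 -40.9] tool [ 64.7 -16. ]
floorR [559.2 -73.1] tool [64.7 17.5]
headL [536.2 -38.6] tool [ 52.5 -22.1]
headR [549.3 -82.4] tool [52.5 23.6]
tipL [560.8 -34.8] tool [ 77.2 -18.7]
tipR [571.8 -71.5] tool [77.2 19.7]
backL [575.7 -37. ] tool [ 90.9 -12.3]
backR [580.3 -63.5] tool [87.7 14.4]
mouthL [607.5 -32.3] tool [122.7  -7.6]
mouthR [612.  -57.1] tool [119.8  17.4]
edgeT [604.2  10.3] tool [131.8 -49.4]
edgeB [527.4 -13.1] tool [ 51.5 -49. ]
front2 [ 587.  -209.9] tool [ 52.1 156.6]
```

Call:
jog_arm --pt "0 0 0 0 1.5 0 10" --pt "0 0 0 0 0 3 10" --pt "0 0 0 0 0 2.7 10" --pt "0 0 0 10 0 0 10" --pt "0 0 0 9 0 0 10" --pt "0 0 0 4 0 0 10" --pt "0 0 0 4 0 0 10" --pt "0 0 0 4 0 0 10" --pt "0 0 0 4 0 0 10" --pt "0 0 0 0 0 0 10"

```text
t: 10.18
eef_pos: [526.3, -66.2, 94.5]
tcp_rot: [3.141, -0.001, 0.29]
ft_force: [0.7, 0.9, 0.0]
opening: 0.231
grip_force: 30.0
```

```bash
python3 - <<'E'
from h import *
s=env.state();c=shot("wrist"); np.savez("w4.npz",**c)
print(s["eef_pos"],s["tcp_rot"],s["ft_force"],s["opening"]); np.savez("s4.npz",p=s["eef_pos"],r=s["tcp_rot"])
cv2.imwrite("pics/w4.png",cv2.resize(c["color"][:200,140:400,::-1],(780,600),interpolation=cv2.INTER_CUBIC))
E
```

```text
[526.33981511 -66.21529011  94.52019343] [ 3.14128374e+00 -9.62111299e-04  2.90452162e-01] [0.70360214 0.94247188 0.00753479] 0.23145082464595182
```

View pics/w4.png

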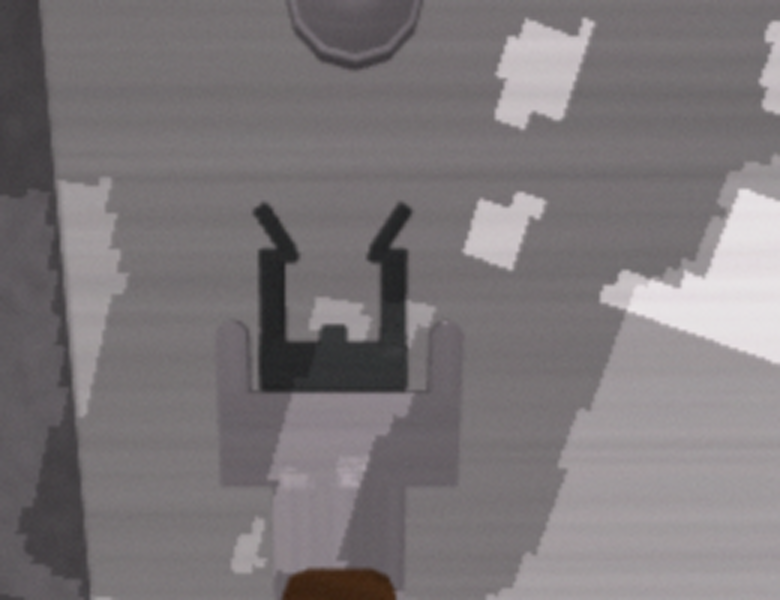

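The clip now sits squarely on the notch floor: it spans x=259–407, y=205–390. The stud head is centred near x=354 at the top edge.

```bash
python3 - <<'E'
from h import *
c=dict(np.load("w4.npz")); s=np.load("s4.npz"); p=s["p"]; yaw=s["r"][2]
X=np.array([np.cos(yaw),np.sin(yaw)]);Y=np.array([np.sin(yaw),-np.cos(yaw)])
def pr(n,u,v,z):
    q=pix2w(c,u/3+140,v/3,z); d=q[:2]-p[:2]; print(n,np.round(q[:2],1),"tool",np.round([d@X,d@Y],1))
for n,u,v in[("floorL",250,391),("floorR",429,391)]: pr(n,u,v,13)
for n,u,v in[("backL",259,390),("backR",407,390),("mL",262,205),("mR",405,205)]: pr(n,u,v,13)
pr("studL",289,2,25);pr("studR",420,2,25);pr("studfront",354,62,25)
for n,u,v in[("edgeT",40,5),("edgeB",88,590)]: pr(n,u,v,8)
E
```

```text
floorL [584.3 -32.2] tool [ 65.3 -16. ]
floorR [593.9 -64.4] tool [65.3 17.6]
backL [585.  -33.8] tool [ 65.5 -14.3]
backR [592.9 -60.4] tool [65.5 13.5]
mL [616.4 -25.7] tool [ 97.9 -13. ]
mR [623.7 -50.1] tool [97.9 12.4]
studL [645.4 -23.2] tool [126.4  -7.1]
studR [651.2 -42.8] tool [126.4  13.3]
studfront [640.2 -35.4] tool [118.    3.1]
edgeT [636.8  20. ] tool [130.6 -51. ]
edgeB [535.1 -10.4] tool [ 24.4 -50.9]
```

Call:
jog_arm --pt "0 0 0 2 0 -0.3 10" --pt "0 0 0 4 1.3 0 10" --pt "0 0 0 4 1.3 0 10" --pt "0 0 0 4 1.3 0 10" --pt "0 0 0 3 1.3 0 10" --pt "0 0 0 1 0 0 10" --pt "0 0 0 0 0 0 10"

```text
t: 11.1
eef_pos: [544.6, -66.1, 94.8]
tcp_rot: [-3.141, -0.0, 0.29]
ft_force: [0.1, -0.2, -2.8]
opening: 0.228
grip_force: 30.0
```

```bash
python3 - <<'E'
from h import *
s=env.state();c=shot("wrist"); np.savez("w5.npz",**c)
print(s["eef_pos"],s["tcp_rot"],s["ft_force"],s["opening"]); np.savez("s5.npz",p=s["eef_pos"],r=s["tcp_rot"])
cv2.imwrite("pics/w5.png",cv2.resize(c["color"][:200,140:400,::-1],(780,600),interpolation=cv2.INTER_CUBIC))
E
```

```text
[544.564219   -66.06361164  94.80064318] [-3.14149522e+00 -3.09066241e-06  2.90480746e-01] [ 0.09817195 -0.1792036  -2.76792867] 0.22777245477837973
```

View pics/w5.png

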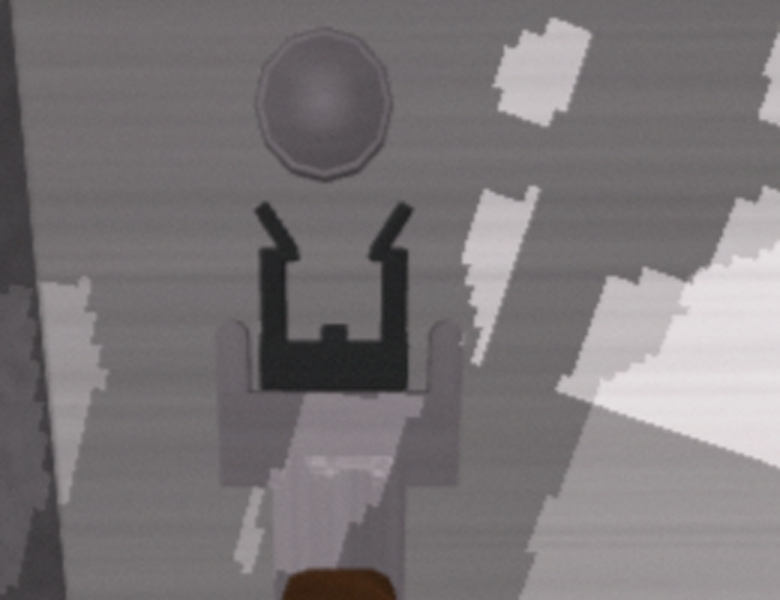

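The clip followed sideways without slipping in the notch. The stud head is at (324,104) and the clip centre at x=333.

```bash
python3 - <<'E'
from h import *
c=dict(np.load("w5.npz")); s=np.load("s5.npz"); p=s["p"]; yaw=s["r"][2]
X=np.array([np.cos(yaw),np.sin(yaw)]);Y=np.array([np.sin(yaw),-np.cos(yaw)])
def pr(n,u,v,z):
    q=pix2w(c,u/3+140,v/3,z); d=q[:2]-p[:2]; print(n,np.round(q[:2],1),"tool",np.round([d@X,d@Y],1))
for n,u,v in[("backL",259,390),("backR",407,390),("mL",262,205),("mR",405,205)]: pr(n,u,v,13)
pr("studL",257,102,25);pr("studR",392,102,25);pr("studfront",324,176,25);pr("studback",324,28,25)
pr("studrimback",324,28,24);
for n,u,v in[("edgeT",10,5),("edgeB",65,590)]: pr(n,u,v,8)
# camera vertical axis check
print(np.round(c["world_to_cam"][:3,:3]@np.r_[0,0,1],3), c["camera_matrix"][:2,2])
E
```

```text
backL [603.1 -33.6] tool [ 65.3 -14.4]
backR [611.  -60.3] tool [65.3 13.5]
mL [634.5 -25.6] tool [ 97.8 -13. ]
mR [641.8 -50. ] tool [97.8 12.4]
studL [648.4 -21.9] tool [112.1 -12.5]
studR [654.6 -42.7] tool [112.2   9.2]
studfront [641.  -35.4] tool [101.1  -1.8]
studback [661.6 -29.3] tool [122.7  -1.7]
studrimback [661.9 -29.2] tool [123.   -1.7]
edgeT [653.5  25.2] tool [130.5 -56.2]
edgeB [551.8  -5.7] tool [ 24.2 -55.8]
[ 0.    -0.284  0.959] [252.68972169 189.62684539]
```

Call:
jog_arm --pt "0 0 0 3 -0.5 0 10" --pt "0 0 0 3 -0.5 0 10" --pt "0 0 0 3 0 0 10" --pt "0 0 0 3 0 0 10" --pt "0 0 0 2 0 0 10" --pt "0 0 0 2 0 0 10" --pt "0 0 0 0 0 0 10"

```text
t: 12.02
eef_pos: [559.7, -60.5, 94.8]
tcp_rot: [-3.142, -0.0, 0.291]
ft_force: [0.1, 0.0, -3.0]
opening: 0.229
grip_force: 30.0
```

Call:
jog_arm --pt "0 0 0 1 0 0 10" --pt "0 0 0 1 0 0 10" --pt "0 0 0 1 0 0 10" --pt "0 0 0 0 0 0 10"

```text
t: 12.52
eef_pos: [562.6, -59.7, 94.8]
tcp_rot: [-3.142, -0.0, 0.29]
ft_force: [-0.6, 0.8, -1.8]
opening: 0.228
grip_force: 30.0
```

Call:
jog_arm --pt "0 0 0 1 0 0 10" --pt "0 0 0 1 0 0 10" --pt "0 0 0 0 0 0 10"

```text
t: 12.9
eef_pos: [564.5, -59.1, 94.8]
tcp_rot: [-3.142, -0.0, 0.291]
ft_force: [0.5, -0.3, -2.0]
opening: 0.233
grip_force: 30.0
```

Call:
jog_arm --pt "0 0 0 1 0 0 10" --pt "0 0 0 1 0 0 10" --pt "0 0 0 0 0 0 10"

```text
t: 13.28
eef_pos: [566.1, -58.4, 94.8]
tcp_rot: [-3.141, 0.001, 0.291]
ft_force: [-2.3, 1.3, -1.5]
opening: 0.23
grip_force: 30.0
```

Call:
jog_arm --pt "0 0 0 1 0 0 10" --pt "0 0 0 1 0 0 10" --pt "0 0 0 0 0 0 10"

```text
t: 13.65
eef_pos: [567.8, -57.9, 94.7]
tcp_rot: [-3.141, 0.001, 0.291]
ft_force: [-5.3, -0.8, 0.2]
opening: 0.23
grip_force: 30.0
```

```bash
python3 - <<'E'
from h import *
s=env.state();c=shot("wrist"); np.savez("w6.npz",**c)
print(s["eef_pos"],s["ft_force"],s["moment"]); np.savez("s6.npz",p=s["eef_pos"],r=s["tcp_rot"])
cv2.imwrite("pics/w6.png",cv2.resize(c["color"][:200,140:400,::-1],(780,600),interpolation=cv2.INTER_CUBIC))
E
```

```text
[567.77893372 -57.88407316  94.73711126] [-5.3140518  -0.83919615  0.18963452] [-0.14876771  1.25632977  0.07518965]
```

View pics/w6.png

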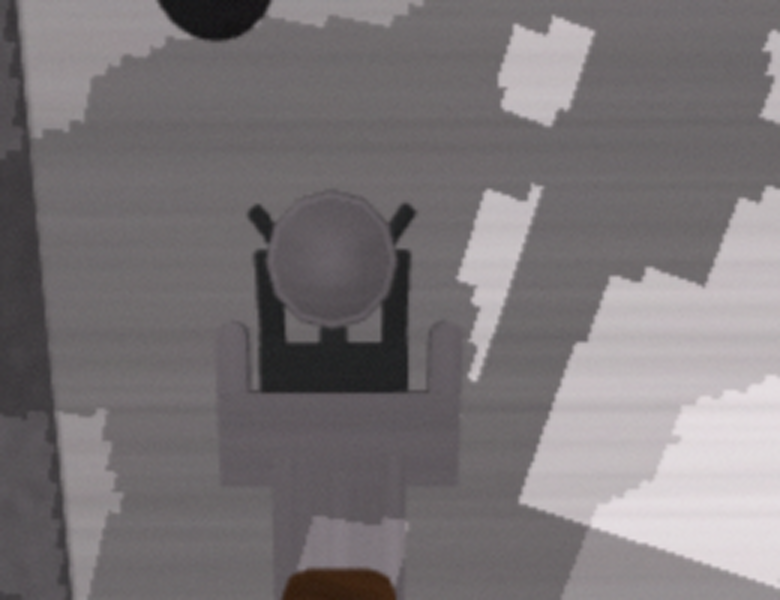

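The stud head at (332,258) is centred between the clip arms (254–410), and the arms are spreading. I'll go on in small steps.

Call:
jog_arm --pt "0 0 0 0.7 0 0 10" --pt "0 0 0 0.7 0 0 10" --pt "0 0 0 0 0 0 10"

```text
t: 14.08
eef_pos: [568.8, -57.5, 94.7]
tcp_rot: [-3.141, 0.002, 0.291]
ft_force: [-8.3, -0.1, 2.1]
opening: 0.231
grip_force: 30.0
```

Call:
jog_arm --pt "0 0 0 0.5 0 0 10" --pt "0 0 0 0.5 0 0 10" --pt "0 0 0 0 0 0 10"

```text
t: 14.45
eef_pos: [569.5, -57.3, 94.7]
tcp_rot: [-3.14, 0.003, 0.291]
ft_force: [-8.5, -0.7, 3.4]
opening: 0.232
grip_force: 30.0
```

Call:
jog_arm --pt "0 0 0 0.5 0 0 10" --pt "0 0 0 0.5 0 0 10" --pt "0 0 0 0 0 0 10"

```text
t: 14.82
eef_pos: [570.3, -57.0, 94.7]
tcp_rot: [-3.14, 0.003, 0.291]
ft_force: [-9.6, -1.0, 1.7]
opening: 0.227
grip_force: 30.0
```

Call:
jog_arm --pt "0 0 0 0.5 0 0 10" --pt "0 0 0 0.5 0 0 10" --pt "0 0 0 0 0 0 10"

```text
t: 15.2
eef_pos: [571.1, -56.8, 94.7]
tcp_rot: [-3.14, 0.003, 0.291]
ft_force: [-10.7, -2.8, 3.6]
opening: 0.231
grip_force: 30.0
```

Call:
jog_arm --pt "0 0 0 0.5 0 0 10" --pt "0 0 0 0.3 0 0 10" --pt "0 0 0 0 0 0 10"

```text
t: 15.58
eef_pos: [571.9, -56.5, 94.7]
tcp_rot: [-3.14, 0.003, 0.291]
ft_force: [-10.5, -2.8, 4.3]
opening: 0.227
grip_force: 30.0
```

Call:
jog_arm --pt "0 0 0 0.5 0 0 10" --pt "0 0 0 0 0 0 10"

```text
t: 15.82
eef_pos: [573.3, -56.3, 94.8]
tcp_rot: [-3.141, 0.001, 0.29]
ft_force: [-3.5, 0.6, -1.9]
opening: 0.23
grip_force: 30.0
```

The force dropped, so the clip has snapped in. Next I'll press gently on to the seat.

Call:
jog_arm --pt "0 0 0 0.4 0 0 10" --pt "0 0 0 0 0 0 10"

```text
t: 16.08
eef_pos: [573.5, -56.3, 94.7]
tcp_rot: [-3.141, 0.002, 0.291]
ft_force: [-6.5, -0.9, 1.5]
opening: 0.226
grip_force: 30.0
```

Call:
jog_arm --pt "0 0 0 0.4 0 0 10" --pt "0 0 0 0 0 0 10"

```text
t: 16.32
eef_pos: [573.6, -56.2, 94.7]
tcp_rot: [-3.141, 0.002, 0.291]
ft_force: [-8.3, -1.1, 1.8]
opening: 0.236
grip_force: 30.0
```

```bash
python3 - <<'E'
from h import *
s=env.state();c=shot("wrist"); np.savez("w7.npz",**c)
print(s["eef_pos"],s["ft_force"],s["moment"]); np.savez("s7.npz",p=s["eef_pos"],r=s["tcp_rot"])
cv2.imwrite("pics/w7.png",cv2.resize(c["color"][:200,140:400,::-1],(780,600),interpolation=cv2.INTER_CUBIC))
E
```

```text
[573.63573889 -56.17212152  94.73072069] [-8.31105704 -1.14194015  1.84015157] [-0.4870272   1.74176318  0.04314275]
```

View pics/w7.png

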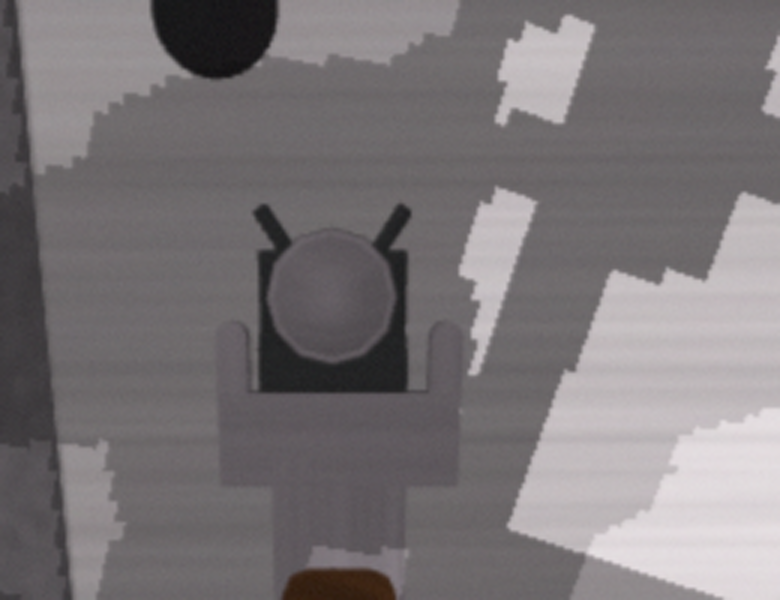

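The clip arms are straight again (259–407) and the hooks are closed behind the head at (332,295), so it's seated. One more gentle press while checking the geometry, then I'll back off.

Call:
jog_arm --pt "0 0 0 0.4 0 0 10" --pt "0 0 0 0.3 0 0 10" --pt "0 0 0 0 0 0 10"

```text
t: 16.75
eef_pos: [574.0, -56.0, 94.7]
tcp_rot: [-3.14, 0.003, 0.291]
ft_force: [-8.8, -2.6, 2.6]
opening: 0.231
grip_force: 30.0
```

```bash
python3 - <<'E'
from h import *
c=dict(np.load("w7.npz")); s=np.load("s7.npz"); p=s["p"]; yaw=s["r"][2]
X=np.array([np.cos(yaw),np.sin(yaw)]);Y=np.array([np.sin(yaw),-np.cos(yaw)])
def pr(n,u,v,z):
    q=pix2w(c,u/3+140,v/3,z); d=q[:2]-p[:2]; print(n,np.round(q[:2],1),"tool",np.round([d@X,d@Y],1))
pr("backL",259,390,13);pr("backR",407,390,13);pr("studfront",332,362,24);pr("studback",332,228,25)
E
```

```text
backL [632.  -23.7] tool [ 65.2 -14.4]
backR [639.9 -50.4] tool [65.2 13.4]
studfront [641.6 -35.3] tool [71.1 -0.6]
studback [662.5 -29. ] tool [92.9 -0.5]
```

Call:
jog_arm --pt "0 0 0 0.5 0 0 10" --pt "0 0 0 0.3 0 0 10" --pt "0 0 0 0 0 0 10"

```text
t: 17.12
eef_pos: [574.2, -55.9, 94.7]
tcp_rot: [-3.14, 0.004, 0.29]
ft_force: [-14.3, -4.1, 4.5]
opening: 0.23
grip_force: 30.0
```

```bash
cat > cmp.py <<'E'
from h import *
def g(n): return cv2.cvtColor(np.load(n)["color"],cv2.COLOR_RGB2GRAY)
def shift(a,b,box):
    u0,u1,v0,v1=box; t=a[v0:v1,u0:u1]; r=cv2.resize(b[v0-12:v1+12,u0-8:u1+8],None,fx=4,fy=4,interpolation=cv2.INTER_CUBIC)
    m=cv2.matchTemplate(r,cv2.resize(t,None,fx=4,fy=4,interpolation=cv2.INTER_CUBIC),cv2.TM_CCOEFF_NORMED)
    _,s,_,l=cv2.minMaxLoc(m); return (l[0]/4-8,l[1]/4-12,round(s,3))
def report(a,b):
    for n,bx in dict(head=(226,274,74,123),tines=(210,296,104,165),clipbase=(226,277,118,134)).items(): print(n,shift(a,b,bx))
E
python3 - <<'E'
from cmp import *
s=env.state();c=shot("wrist"); np.savez("w8.npz",**c)
print(s["eef_pos"],s["ft_force"],s["moment"])
report(g("w7.npz"),g("w8.npz"))
E
```

```text
[574.24924534 -55.92520774  94.71647287] [-14.26050263  -4.09633587   4.499305  ] [-0.85254376  2.37617904 -0.06281804]
head (0.25, 0.75, 0.986)
tines (0.0, 0.25, 0.988)
clipbase (0.25, 0.25, 0.975)
```

Call:
jog_arm --pt "0 0 0 0.4 0 0 10" --pt "0 0 0 0 0 0 10"

```text
t: 17.42
eef_pos: [574.4, -55.9, 94.7]
tcp_rot: [-3.14, 0.005, 0.29]
ft_force: [-15.3, -5.6, 6.4]
opening: 0.225
grip_force: 30.0
```

Seated hard at about 16 N. Now I'll back straight out and check that the clip stays.

Call:
jog_arm --pt "0 0 0 -1 0 0 10" --pt "0 0 0 -2 0 0 10" --pt "0 0 0 -5 0 0 10" --pt "0 0 0 -10 0 0 10" --pt "0 0 0 -15 0 0 10" --pt "0 0 0 0 0 0 10" --pt "0 0 0 0 0 0 10"

```text
t: 18.3
eef_pos: [544.9, -65.2, 95.0]
tcp_rot: [3.141, -0.001, 0.29]
ft_force: [0.4, 1.0, -1.6]
opening: 0.228
grip_force: 30.0
```

```bash
python3 - <<'E'
from h import *
s=env.state();c=shot("wrist"); np.savez("w9.npz",**c)
p=s["eef_pos"];print(p,s["tcp_rot"],s["ft_force"],s["opening"])
yaw=s["tcp_rot"][2]
X=np.array([np.cos(yaw),np.sin(yaw)]);Y=np.array([np.sin(yaw),-np.cos(yaw)])
g=cv2.cvtColor(c["color"],cv2.COLOR_RGB2GRAY)
d=(g<60).astype(np.uint8); n,l,st,ce=cv2.connectedComponentsWithStats(d[:170])
for i in range(1,n):
    if st[i,4]>60: 
        u,v,w,h,a=st[i]; print(st[i],[np.round([(pix2w(c,x,y,13)[:2]-p[:2])@X,(pix2w(c,x,y,13)[:2]-p[:2])@Y],1) for x,y in((u,v+h),(u+w,v+h),(u,v),(u+w,v))])
h=cv2.HoughCircles(g[:140,180:330],cv2.HOUGH_GRADIENT,1,60,param1=60,param2=10,minRadius=18,maxRadius=27); print(h)
u,v=h[0,0,:2]+[180,0] if h is not None else (250,60)
print("stud",[(pix2w(c,u,v,25)[:2]-p[:2])@X,(pix2w(c,u,v,25)[:2]-p[:2])@Y])
for r in range(0,190,4): print(r,''.join('#' if x<50 else '+' if x<90 else '.' for x in g[r,200:310:2]))
E
```

```text
[544.92409069 -65.17071932  95.00186695] [ 3.14132870e+00 -7.00294516e-04  2.90104314e-01] [ 0.35487824  1.03579113 -1.61340103] 0.22839421406039292
[ 222    6   55   70 1420] [array([ 94., -16.]), array([94. , 13.6]), array([127.4, -15. ]), array([127.4,  12.9])]
[[[67.5 33.5 23. ]]]
stud [np.float64(112.45837712389631), np.float64(-1.9535469466449555)]
0 .......................................................
4 .......................................................
8 ...........+##......................###................
12 ...........+###+..................+###+................
16 .............####......+++++.....+###..................
20 ..............+#+............++..+##...................
24 ............##+..............++.+..###.................
28 ............##+.+.+...........++++.+##.................
32 ............+#..+............++++++.##.................
36 ............++....+...........+++++.+#.................
40 ............+#..+++..........+++++++##.................
44 ............+#+.++++++....++++++++.+##.................
48 ............+##+.++++++++++++++++.+
[... 1408 characters left out ...]
........................................
148 .......................................................
152 .......................................................
156 .......................................................
160 .......................................................
164 .......................................................
168 .......................................................
172 .......................................................
176 ................................+......................
180 ..............................++.......................
184 .......................................................
188 .............................++++......................
```

```bash
python3 - <<'E'
from h import *
s=env.state();p=s["eef_pos"];yaw=s["tcp_rot"][2]
X=np.array([np.cos(yaw),np.sin(yaw)])
c=dict(np.load("w9.npz"));g=cv2.cvtColor(c["color"],cv2.COLOR_RGB2GRAY)
print("mid",g[0:80,244:252].mean(1).round().astype(int))
print("base",g[55:80,230:240].mean(1).round().astype(int))
for v in range(8,80,4): print(v,[round(float((pix2w(c,248,v,z)[:2]-p[:2])@X),1) for z in(25,13)],end=" ")
Z=c["z_map"];P=cloud(c)
m=(P[...,2]>20)&(P[...,2]<30);m[110:]=0;v,u=np.nonzero(m); q=P[v,u]; print("\nhead depth",len(v),v.min(),v.max(),u.min(),u.max(),((q[:,:2]-p[:2])@X).min(),((q[:,:2]-p[:2])@X).max(),np.median(q[:,2]))
E
```

```text
mid [103 105 106 107 107 107 108 108 108 109 107  97  99  99  93  90  89  90
  91  91  92  92  94  96  97  98 100 102 102 103 103 104 105 105 107 107
 106 104 103 102 100  98  96  95  92  89  86  85  84  85  84  83  81  81
  80  78  80  90  98  90  69  53  43  39  40  38  38  39  39  40  39  38
  37  37  33  48  97 106 107 110]
base [ 74  74  60  47  42  41  40  39  39  39  38  39  40  40  40  39  39  39
  37  33  48  97 107 108 109]
8 [123.3, 126.3] 12 [121.6, 124.5] 16 [119.9, 122.7] 20 [118.2, 120.9] 24 [116.5, 119.0] 28 [114.7, 117.2] 32 [113.0, 115.3] 36 [111.2, 113.4] 40 [109.5, 111.5] 44 [107.7, 109.6] 48 [105.9, 107.7] 52 [104.1, 105.8] 56 [102.3, 103.8] 60 [100.5, 101.9] 64 [98.7, 99.9] 68 [96.8, 97.9] 72 [94.9, 95.9] 76 [93.1, 93.9] 
head depth 3224 0 109 226 511 76.94930671489392 127.97376699901163 23.004477235852022
```

The clip is home: back edge to stud axis measures about 17 mm, and it stayed put. I'll return the tool to the mat.

Call:
jog_arm --pt "0 0 0 -5 0 -20 10" --pt "0 0 0 0 0 -30 10" --pt "0 0 0 0 0 -30 10" --pt "0 0 0 5 -51 0 10" --pt "0 0 0 5 -52 0 10" --pt "0 0 0 5 -52 0 10" --pt "0 0 0 5 -52 0 10" --pt "0 0 0 5 -52 0 10" --pt "0 0 0 5 -52 0 10" --pt "0 0 0 0 0 0 10"

```text
t: 19.6
eef_pos: [478.8, 243.2, 174.9]
tcp_rot: [-3.141, -0.001, 0.295]
ft_force: [0.2, -0.7, -2.3]
opening: 0.231
grip_force: 30.0
```

Call:
jog_arm --pt "0 0 5.6 0 0 0 10" --pt "0 0 5.7 0 0 25 10" --pt "0 0 0 0 0 25 10" --pt "0 0 0 0 0 20 10" --pt "0 0 0 0 0 8 10" --pt "0 0 0 0 0 0 10"

```text
t: 20.35
eef_pos: [479.8, 239.8, 96.7]
tcp_rot: [3.142, 0.0, 0.093]
ft_force: [-0.4, -0.4, -1.5]
opening: 0.231
grip_force: 30.0
```

Call:
jog_arm --pt "0 0 0 0 0 3 10" --pt "0 0 0 0 0 2 10" --pt "0 0 0 0 0 1.5 10" --pt "0 0 0 0 0 0.5 10" --pt "0 0 0 0 0 0 10"

```text
t: 20.98
eef_pos: [479.6, 240.2, 89.9]
tcp_rot: [-3.141, -0.0, 0.093]
ft_force: [1.5, -0.4, -2.2]
opening: 0.225
grip_force: 30.0
```

Call:
jog_arm --pt "0 0 0 0 0 0.3 10" --pt "0 0 0 0 0 0 24" --pt "0 0 0 0 0 0 28" --pt "0 0 0 0 0 0 45" --pt "0 0 0 0 0 0 60" --pt "0 0 0 0 0 0 60"

```text
t: 21.72
eef_pos: [479.6, 240.1, 89.5]
tcp_rot: [-3.141, -0.0, 0.093]
ft_force: [-0.2, -0.7, -0.5]
opening: 0.554
grip_force: 0.0
```

Call:
jog_arm --pt "0 0 0 0 0 -15 60" --pt "0 0 0 0 0 -40 60" --pt "0 0 0 0 0 -50 60" --pt "0 0 0 0 0 -50 60" --pt "0 0 0 0 0 -50 60" --pt "0 0 0 0 0 0 60" --pt "0 0 0 0 0 0 60"

```text
t: 22.6
eef_pos: [479.1, 239.9, 294.6]
tcp_rot: [-3.142, -0.0, 0.093]
ft_force: [0.3, -0.6, -0.5]
opening: 0.632
grip_force: 0.0
```

```bash
python3 - <<'E'
from h import *
s=env.state();print(s["eef_pos"],s["ft_force"])
c=shot("wrist");P=cloud(c);col=c["color"].astype(int);R,G,B=[col[...,i] for i in range(3)]
for t in("fork_grip","mat"):
    for r in env.recognise("wrist",t): print(t,r,np.round(pix2w(c,*r["location"])))
vv,uu=np.mgrid[:384,:512]
n=np.linalg.norm(P[...,:2]-[500,240],axis=-1)
m=(n<75)&(vv<250)&(R+G+B>280)&(abs(R-B)<40)&(P[...,2]<20)&(P[...,2]>0)
rect(c,m,"blade",8); print(np.percentile(P[m][:,2],[5,50,95]))
gm=(n<80)&(vv<260)&(R>B+25)&(P[...,2]>43)&(P[...,2]<56); print("grip z",np.percentile(P[gm][:,2],[5,50,95])); rect(c,gm,"grip",48)
c=shot("top");c0=np.load("top0.npz")["color"].astype(int);d=np.abs(c["color"].astype(int)-c0).sum(-1)
np.savez("top1.npz",**c)
for nm,(u,v) in dict(jar=(202,116),dish=(358,132),remote=(113,166),marker=(152,130),tool2=(117,236),tool3=(194,265)).items(): print(nm,(d[v-22:v+22,u-18:u+18]>90).sum())
g=cv2.cvtColor(c["color"],cv2.COLOR_RGB2GRAY)
for r in range(106,160): print(''.join('#' if x<70 else '+' if x<110 else '.' for x in g[r,285:330]))
E
```

```text
[479.08422447 239.92741151 294.62676392] [ 0.29885687 -0.62007184 -0.47394539]
fork_grip {'location': [126.4, 230.9], 'score': 0.94} [372. 404.   3.]
fork_grip {'location': [249.1, 145.9], 'score': 0.72} [511. 247.  46.]
fork_grip {'location': [242.6, 310.1], 'score': 0.67} [282. 235.  32.]
mat {'location': [240.4, 146.7], 'score': 0.59} [502. 257.   3.]
mat {'location': [505.9, 242.3], 'score': 0.57} [ 404. -121.    2.]
blade 1095 [515.  215.5] [122.3  80.5] 28.8
[2.39199794 7.47297227 8.83678101]
grip z [44.60433659 47.06944381 48.48455757]
grip 965 [481.3 240.3] [62.2 21.3] 4.8
jar 106
dish 0
remote 881
marker 1113
tool2 1277
tool3 1162
.#######.....................................
+#######.....................................
+#######.....................................
+#######.....................................
.######+.....................................
..####+......................................
.............................................
.............................................
.............................................
......................................
[... 1331 characters left out ...]
..........
+............................................
+............................................
+............................................
+............................................
++...........................................
++...........................................
++...........................................
.+...........................................
.++..........................................
.++..........................................
..+..........................................
..++.........................................
..++.........................................
.+++.........................................
.+++.........................................
```

```bash
python3 -c "
from cell import env
print(env.job_done())"
```

```text
the job is handed in; nothing more can be done
None
```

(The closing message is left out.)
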